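# Sort the planting tools on the shed shelf

### The arm

A 6-joint arm with a two-finger parallel gripper is mounted at the origin on the work surface. World frame = base frame: x ahead of the robot, y to its left, z up, the work surface at z = 0. Lengths are in m, angles in degrees, forces in N, time in s.
With the tool pointing down it reaches from about 0.35 to 0.875 m from the base axis. Payload 4.2 kg.
Tool frame: the origin (TCP) lies between the finger pads; the fingertips stand 25 mm ahead of it and the grasp point (between the pads) lies 6 mm ahead of it (r.tips_ahead is the distance from the TCP to the fingertips, in m); z points along the fingers, y is the direction in which the jaws open and shut (so a half turn about z gives the same grasp; the last joint's range is limited). The gripper opens to 87 mm and grips with 3 to 60 N. Pads are 19 mm wide; open, the fingers measure 117 mm over their backs; the gripper's body (75 mm by 190 mm) begins 51 mm behind the grasp point.
Start: joints at [-55.428, 22.042, 0.453, 0, -68.411, -14.817], TCP at [0.211, -0.588, 0.248] pointing down, gripper open.
Joint ranges: [-179.83, 179.83], [-69.29, 118.12], [-61.27, 80.66], [-181.25, 117.63], [-171.15, -9.14], [-177.46, 177.46]. Speed limits (degrees/s): [159.86, 159.86, 180, 180, 180, 180].

### API

Orientations are given as a 3x3 rotation matrix whose columns are the frame's x, y, z axes.
In Python, from station import r, vision, finish_job gives the robot as it stands.
- The arm moves only by the shell command python3 -m jog 'ROWS'. ROWS is a JSON object of lists of equal length, an entry for each row: "rot": the turn, a rotation vector about the world's x, y, z in degrees, a list of three; "delta_pos": the shift along the world's x, y, z in mm, a list of three; "grip": the opening in per cent of the stroke, from 0 (shut) to 100 (fully open). A call has 1 to 10 rows; each row shifts and turns the commanded pose from where the row before left it; what a row does not reach is not made up. A row lasts 1/12 s, in which the tool goes at most 41.7 mm and 7.16 degrees, less where a joint would pass 70% of its speed; a pose out of reach is approached as far as the arm can. A call with a gripper value outside its range is refused whole. The fingers move at their own pace and stop on an object; the grip force is fixed at half the most. Time passes only in rows, so rows that do not move let the fingers close. It gives the time, the measured TCP pose, the force and the opening at its end, in the units of the state.
- r.sense(): the state, without advancing time (a new reading comes with each control period).
- vision.capture(name): name is "side" or "top"; returns a dict with "frame" (400x640x3 uint8, red, green, blue), "K" (3x3 intrinsics, pixels), "k1" (the pictures are not rectified: a ray, as slopes to the right and down, at radius r is drawn at 1 + k1 r^2 times it, then the intrinsics apply), "xyz" and "orientation" of the camera in the world. Camera axes: x right, y up, looking along -z (the intrinsics and any distortion apply to the point x, -y, -z); pixel columns grow to the right and rows downward; lengths in m; the calibration is good to about 2 mm. A picture is of the moment at which its call begins. There is no depth.
- finish_job(): hands the job in, once; it reports no verdict.
The state is a dict: "time_s": time; "joints": joint angles; "joint_velocities": joint speeds; "effort": joint torques, N m; "tcp_pos": TCP position; "ee_rot": TCP orientation; "wrist_force": force on the tool from outside, world axes, zero at the start; "moment": the same for the moment, N m; "gripper_width": opening from 0.0 (shut) to 1.0 (fully open).
Only numpy, scipy, OpenCV 4.12 (cv2) and the standard library are available. Lean on these libraries where they do the work, as an engineer would, in place of code of your own. Each camera call takes 0.05 s, during which the arm holds its last target. There are 200 camera calls.

### The job

Tidy the shed shelf: lay both wooden dibbers flat, side by side and lengthwise, in the long plywood tray, stand the brown glass jar upright in the square aluminium tray, and stand the brass hose nozzle upright in the round white saucer. Each must rest fully on the floor of its tray, not on a rim or on another thing; put the jar down without dropping it, and leave the upturned pot where it is.

Things in the scene. Friction and masses are not known exactly. Their poses are not given: they have to be found in the camera images.
- dibber_large: The larger loose wooden dibber (planting stick), pale plain wood, lying flat: 140 mm long, a 24 x 24 mm square handle 92 mm long that runs into a 48 mm round taper with a blunt point and two dark scored rings. Origin on its long axis at the middle of its length (12 mm above what it lies on), still on the square handle and a good place to grip; x along the stick towards the point. 60 g.
- dibber_small: The smaller loose wooden dibber, same make, lying flat: 110 mm long, 20 x 20 mm square handle 74 mm long, 36 mm taper. Origin on its long axis at the middle of its length (10 mm above what it lies on), on the square handle; x along the stick towards the point. 40 g.
- jar: Loose small brown glass jar with a black screw lid, standing: 46 mm in diameter, 62 mm high. Origin at the centre of its underside, z up. About 80 to 170 g.
- nozzle: Loose solid brass hose nozzle standing on its wide coupling end: base 36 mm in diameter and 16 mm high, then a 26 mm diameter barrel from 20 to 48 mm height, a 30 mm rim at the top, 56 mm high in all. Origin at the centre of its underside, z up. About 80 to 160 g.
- dibber_tray: The large oblong plywood tray, fixed, for the dibbers: outside 138 mm (its x) by 178 mm (its y, the long way), inside 130 x 170 mm, walls 4 mm thick and 10 mm high in all, floor 4 mm above the shelf. Big enough for both dibbers side by side along its y. Origin at the centre of its underside, z up.
- jar_tray: The small square aluminium tray, fixed, for the jar: outside 84 x 84 mm, inside 76 x 76 mm, walls 4 mm thick and 10 mm high in all, floor 4 mm above the shelf. Origin at the centre of its underside, z up.
- saucer: The small round white saucer, fixed, for the hose nozzle: 76 mm in diameter at the rim, about 66 mm inside, 10 mm high in all, floor 4 mm above the shelf. Origin at the centre of its underside, z up.
- pot: Bystander: an upturned little terracotta flower pot standing loose in the row with the loose things, 64 mm in diameter at its foot, 42 mm at its top, 52 mm high. Origin at the centre of its underside.

How it is judged:
By the outcome, as a careful person would: the job done as asked, in the order asked, and still so for the second after the job is handed in, with the robot touching nothing.
It also fails if it takes over 93 s, if anything falls off the work surface, if the arm or the gripper's body presses on something with over 40 N, if the wrist force passes 120 N, or if a joint passes its speed limit or range.

## Working session

There is one attempt and no reset: what is moved stays moved. The work goes in short steps, Python scripts to look and compute and a shell command to move; the robot and the scene stay as the last step left them, time stands still between calls to the robot, and variables do not carry over. Pictures are saved under pics/ and viewed, about 12 in all and at most 16, crops included, and the job is handed in when it is done.

```bash
mkdir -p pics; ls; python3 - <<'E'
from station import r, vision
import cv2
for n in("top","side"):
    c=vision.capture(n); cv2.imwrite(f"pics/{n}0.png",c["frame"][:,:,::-1])
    print(n,c["K"],c["k1"],c["xyz"],c["orientation"])
s=r.sense();print(s["ee_rot"],s["tcp_pos"],s["gripper_width"],s["time_s"])
E
```

```text
pics
top [[454.37762245   0.         312.60614672]
 [  0.         454.37762245 200.38607993]
 [  0.           0.           1.        ]] 0.01316246919408106 [ 0.3120365  -0.02264405  0.92470645] [[ 0.2079845   0.95603452 -0.20673761]
 [-0.97812712  0.20396071 -0.04083343]
 [ 0.00312818  0.21070839  0.97754396]]
side [[390.92812495   0.         321.11399451]
 [  0.         390.92812495 201.44260272]
 [  0.           0.           1.        ]] -0.07714342663944393 [0.24953767 0.58797256 0.7370661 ] [[-0.91812266  0.28656089 -0.2737401 ]
 [-0.39629053 -0.667622    0.63026557]
 [-0.00214545  0.68714171  0.72652025]]
[[-9.41206428e-01 -3.37831153e-01 -7.56314315e-04]
 [-3.37831981e-01  9.41204749e-01  1.78105994e-03]
 [ 1.10149093e-04  1.93185223e-03 -9.99998128e-01]] [ 0.2111209  -0.58775944  0.24656909] 1.002226501102481 0.1
```

View pics/top0.png

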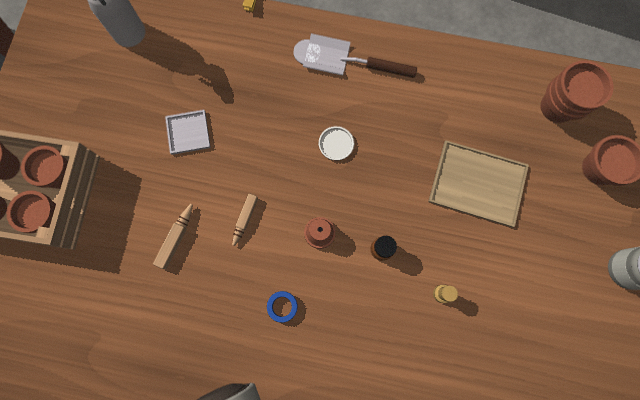

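View pics/side0.png

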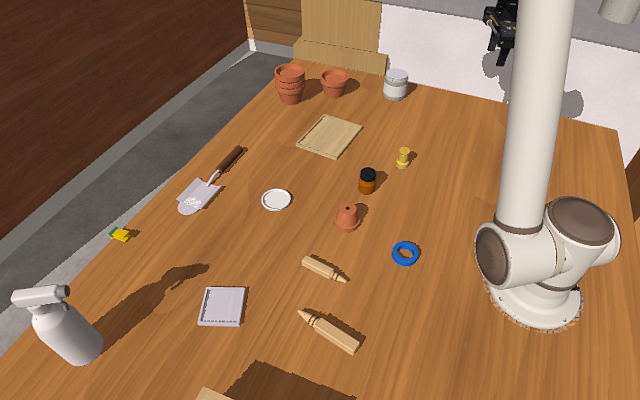

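```bash
cat > h.py <<'E'
import numpy as np, cv2
from station import r, vision
def ray(c,px):
    u=cv2.undistortPoints(np.array(px,float).reshape(-1,1,2),np.array(c["K"]),np.array([c["k1"],0,0,0.]))[:,0]
    d=np.c_[u[:,0],-u[:,1],-np.ones(len(u))]@np.array(c["orientation"]).T
    return np.array(c["xyz"]),d
def cast(c,px,z):
    o,d=ray(c,px); return o+d*((z-o[2])/d[:,2])[:,None]
def proj(c,P):
    q=(np.atleast_2d(P)-c["xyz"])@np.array(c["orientation"]); q=q*[1,-1,-1]
    return cv2.projectPoints(q,np.zeros(3),np.zeros(3),np.array(c["K"]),np.array([c["k1"],0,0,0.]))[0][:,0]
def grab(img,rect):
    """foreground contour inside rect x,y,w,h"""
    m=np.zeros(img.shape[:2],np.uint8)
    cv2.grabCut(np.ascontiguousarray(img),m,rect,np.zeros((1,65)),np.zeros((1,65)),6,cv2.GC_INIT_WITH_RECT)
    m=((m==1)|(m==3)).astype(np.uint8)
    cs=cv2.findContours(m,cv2.RETR_EXTERNAL,cv2.CHAIN_APPROX_NONE)[0]
    return max(cs,key=cv2.contourArea)[:,0]
def rect_world(c,cnt,z):
    return cv2.minAreaRect((cast(c,cnt,z)[:,:2]*1000).astype(np.float32))
E
python3 - <<'E'
from h import *
c=vision.capture("top"); f=c["frame"]; o=f.copy()
W={"large":((145,195,57,82),.012),"small":((224,186,42,68),.010),"jtray":((158,103,62,60),.010),"saucer":((310,119,54,52),.010),"dtray":((420,133,120,102),.010),"pot":((298,211,40,44),.03),"jar":((366,230,36,40),.062),"nozzle":((428,277,36,34),.03)}
for k,(w,z) in W.items():
    n=grab(f,w); cv2.drawContours(o,[n.reshape(-1,1,2)],-1,(0,255,255) if 0 else (0,0,255),1)
    (x,y),(a,b),t=rect_world(c,n,z); print(k,np.round([x,y,a,b,t],1))
cv2.imwrite("pics/ov.png",cv2.resize(o[90:330,130:560],None,fx=1.8,fy=1.8,interpolation=cv2.INTER_NEAREST)[:,:,::-1])
E
```

```text
large [374.1 259.   57.7 139.6  78.2]
small [433.9 134.7  44.9 113.2  82.3]
jtray [594.2 300.5  95.5  94.7  22.4]
saucer [637.6  -7.   71.2  72.2  12.1]
dtray [ 615.1 -313.3  181.   138.3   84.4]
pot [448.1  -9.6  42.1  43.8  12. ]
jar [ 435.6 -139.7   39.9   42.    12. ]
nozzle [ 375.3 -274.6   32.1   42.2   12.1]
```

View pics/ov.png

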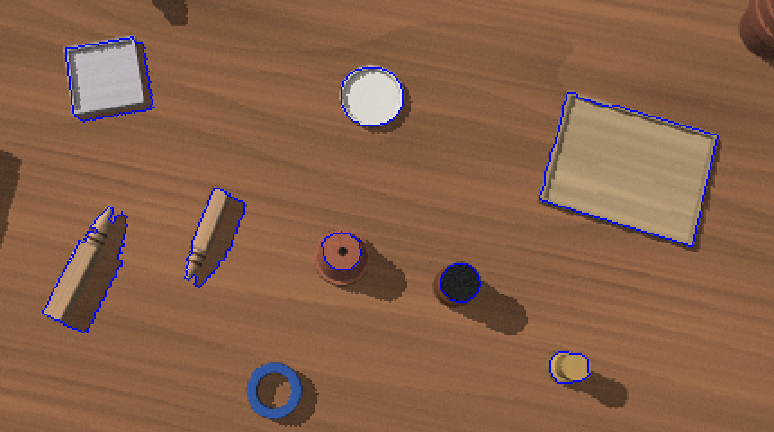

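The picture shows all contours right except where shadows cling to both dibbers, the jar tray (bottom/right) and the nozzle. I'll tighten those with colour thresholds and check heights with the side view.

```bash
python3 - <<'E'
from h import *
c=vision.capture("top"); f=c["frame"]; o=f.copy()
hsv=cv2.cvtColor(f,cv2.COLOR_RGB2HSV)
for n,p in dict(L=(172,245),Ls=(184,247),S=(243,215),Ssh=(254,220),tab=(210,260),jt=(188,132),jtw=(168,125),jsh=(210,150),noztop=(449,293),nozbase=(437,294),sh=(470,307)).items(): print(n,hsv[p[1],p[0]])
V=hsv[:,:,2]
def comp(m,w):
    x,y,a,b=w; k=np.zeros(m.shape,np.uint8); k[y:y+b,x:x+a]=m[y:y+b,x:x+a]
    cs=cv2.findContours(k,cv2.RETR_EXTERNAL,cv2.CHAIN_APPROX_NONE)[0]; n=max(cs,key=cv2.contourArea)
    cv2.drawContours(o,[n],-1,(0,0,255),1); return n[:,0]
for k,w,z in(("L",(145,195,57,82),.024),("S",(224,186,42,68),.020)):
    t,_=cv2.threshold(np.ascontiguousarray(V[w[1]:w[1]+w[3],w[0]:w[0]+w[2]]),0,255,cv2.THRESH_OTSU)
    for th in (150,165): 
        n=comp((V>th).astype(np.uint8),w); q=rect_world(c,n,z); print(k,t,th,np.round([*q[0],*q[1],q[2]],1))
    P=cast(c,n,z)[:,:2]*1000; m=P.mean(0); u=np.linalg.svd(P-m)[2][0]; s=(P-m)@u; print(" axis",np.degrees(np.arctan2(u[1],u[0])),s.min(),s.max(),m)
n=comp(((hsv[:,:,1]<60)&(V>90)).astype(np.uint8),(158,103,62,60)); 
for z in(.004,.010):
    q=rect_world(c,n,z); print("jt",np.round([*q[0],*q[1],q[2]],1))
n=comp(((hsv[:,:,1]>115)&(V>150)&(hsv[:,:,0]>14)).astype(np.uint8),(428,277,36,34)); q=cv2.minAreaRect(n);print("noz px",q)
cv2.imwrite("pics/ov2.png",cv2.resize(o[95:310,140:480],None,fx=2.3,fy=2.3,interpolation=cv2.INTER_NEAREST)[:,:,::-1])
# side view prediction overlay
c=vision.capture("side"); f=c["frame"].copy()
for x,y,z in((.4356,-.1397,.062),(.594,.3,.01),(.6376,-.007,.01),(.615,-.313,.004),(.448,-.0096,.052)):
    u=proj(c,[x,y,z])[0]; cv2.drawMarker(f,tuple(int(round(v)) for v in u),(255,0,255),0,7,1)
cv2.imwrite("pics/ovs.png",cv2.resize(f[90:370,190:430],None,fx=2.1,fy=2.1)[:,:,::-1])
E
```

```text
L [ 14 102 188]
Ls [ 12 140  80]
S [ 15 100 193]
Ssh [ 13 125  90]
tab [ 12 130 147]
jt [161  11 186]
jtw [155  13 122]
jsh [ 12 124  82]
noztop [ 19 132 178]
nozbase [ 20 129 209]
sh [ 10 125  86]
L 116.0 150 [364.5 282.9 104.1  69.   25. ]
L 116.0 165 [356.8 277.2  20.9  93.9  78.6]
 axis 169.1188187835892 -45.901936784356344 48.13612704103682 [357.88399493 276.76653737]
S 120.0 150 [454.6 163.4  56.1  76.7  82. ]
S 120.0 165 [451.7 144.5  17.2  76.1  82. ]
 axis 171.7476229456295 -37.28512269153948 38.854293061871104 [452.45441023 144.31722587]
jt [599.5 310.3  86.1  85.5  22.7]
jt [597.6 308.1  85.5  84.9  22.7]
noz px ((446.0, 293.0), (16.0, 22.0), 90.0)
```

View pics/ov2.png

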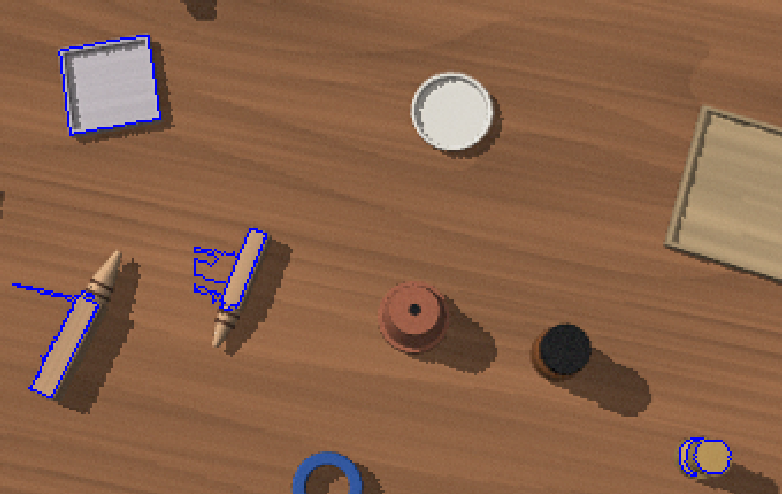

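View pics/ovs.png

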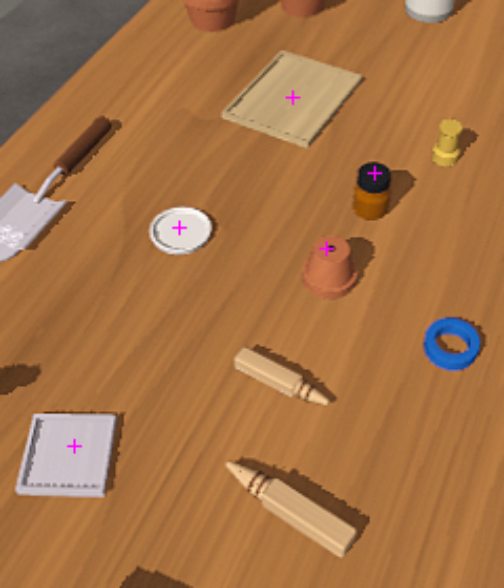

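Picture 4 (ov2): handle outlines are sound, with large-handle centre ≈ (170,240) px and small ≈ (246,212) px. The jar tray outline fits, and the nozzle rim top is at ≈ (450,294) px. Picture 5 (side): top-view points land on the jar lid, saucer and plywood tray. The jar tray marker is about 2 px off, which agrees with the refined centre (598,308). I'm moving to the large dibber at about (380,272), stick axis −11°, by way of (500,0).

```bash
python3 - <<'E'
from h import *
c=vision.capture("top"); f=c["frame"]
print("noz rim",cast(c,[[450,293.7]],.056),"base",cast(c,[[441.5,293.5]],.016))
h=cv2.cvtColor(f,cv2.COLOR_RGB2HSV); m=(h[:,:,1]<70).astype(np.uint8); k=np.zeros_like(m);k[115:175,308:366]=m[115:175,308:366]
n=max(cv2.findContours(k,0,1)[0],key=cv2.contourArea)[:,0]; print("saucer",rect_world(c,n,.01))
E
python3 -m jog '{"rot":[[0,0,-3.1],[0,0,-3.1],[0,0,-3.1],[0,0,-3.1],[0,0,-3.1],[0,0,-3.1],[0,0,-3.1],[0,0,-3.1],[0,0,-3.1],[0,0,-3.1]],"delta_pos":[[17,34,0],[17,34,0],[17,34,0],[17,34,0],[17,34,0],[17,34,0],[17,34,0],[17,34,0],[17,34,0],[17,34,0]],"grip":[100,100,100,100,100,100,100,100,100,100]}'
python3 -m jog '{"rot":[[0,0,0],[0,0,0],[0,0,0],[0,0,0],[0,0,0],[0,0,0],[0,0,0]],"delta_pos":[[17,35,0],[17,35,0],[17,35,0],[17,35,0],[17,35,0],[17,35,0],[17,35,0]],"grip":[100,100,100,100,100,100,100]}'
python3 -m jog '{"rot":[[0,0,0],[0,0,0],[0,0,0],[0,0,0],[0,0,0],[0,0,0],[0,0,0],[0,0,0],[0,0,0]],"delta_pos":[[-15,33,-16],[-15,33,-16],[-15,33,-16],[-15,33,-16],[-15,33,-16],[-15,33,-16],[-15,33,-16],[-15,33,-16],[0,0,0]],"grip":[100,100,100,100,100,100,100,100,100]}'
```

```text
noz rim [[ 0.37466707 -0.27498279  0.056     ]] base [[ 0.37444839 -0.27029413  0.016     ]]
saucer ((638.1224975585938, -6.352577209472656), (75.29801177978516, 74.13895416259766), 55.609458923339844)
time_s: 1.13
tcp_pos: [0.3817, -0.2465, 0.2479]
ee_rot: [[-0.98, 0.198, 0.001], [0.198, 0.98, -0.0], [-0.001, -0.0, -1.0]]
wrist_force: [0.7, -0.4, -0.5]
gripper_width: 0.997
time_s: 1.72
tcp_pos: [0.5007, -0.0012, 0.2479]
ee_rot: [[-0.981, 0.195, 0.001], [0.195, 0.981, 0.0], [-0.001, 0.0, -1.0]]
wrist_force: [0.8, -0.9, 0.3]
gripper_width: 1.001
time_s: 2.47
tcp_pos: [0.378, 0.2644, 0.1174]
ee_rot: [[-0.982, 0.189, -0.002], [0.189, 0.982, -0.002], [0.001, -0.002, -1.0]]
wrist_force: [-0.7, -1.0, 0.6]
gripper_width: 1.003
```

```bash
python3 -m jog '{"rot":[[0,0,0],[0,0,0],[0,0,0],[0,0,0],[0,0,0],[0,0,0]],"delta_pos":[[2,8,0],[0,0,-25],[0,0,-25],[0,0,-20],[0,0,-14],[0,0,0]],"grip":[100,100,100,100,100,100]}'
python3 -m jog '{"rot":[[0,0,0],[0,0,0],[0,0,0],[0,0,0],[0,0,0],[0,0,0],[0,0,0],[0,0,0]],"delta_pos":[[0,0,0],[0,0,0],[0,0,0],[0,0,0],[0,0,0],[0,0,0],[0,0,0],[0,0,0]],"grip":[0,0,0,0,0,0,0,0]}'
```

```text
time_s: 2.97
tcp_pos: [0.382, 0.2672, 0.0336]
ee_rot: [[-0.98, 0.197, -0.003], [0.197, 0.98, -0.004], [0.002, -0.004, -1.0]]
wrist_force: [0.5, -1.1, 0.8]
gripper_width: 0.999
time_s: 3.63
tcp_pos: [0.3823, 0.2689, 0.0357]
ee_rot: [[-0.981, 0.195, 0.0], [0.195, 0.981, 0.0], [-0.0, 0.0, -1.0]]
wrist_force: [0.6, -0.3, -0.1]
gripper_width: 0.476
```

```bash
python3 -m jog '{"rot":[[0,0,0],[0,0,0],[0,0,0],[0,0,0],[0,0,0],[0,0,0]],"delta_pos":[[0,0,0],[0,0,0],[0,0,0],[0,0,0],[0,0,0],[0,0,0]],"grip":[0,0,0,0,0,0]}'
python3 -m jog '{"rot":[[0,0,0],[0,0,0],[0,0,0],[0,0,0],[0,0,0],[0,0,0]],"delta_pos":[[0,0,20],[0,0,30],[0,0,30],[0,0,30],[0,0,0],[0,0,0]],"grip":[0,0,0,0,0,0]}'
```

```text
time_s: 4.13
tcp_pos: [0.3823, 0.2689, 0.0355]
ee_rot: [[-0.981, 0.195, 0.0], [0.195, 0.981, 0.0], [-0.0, 0.0, -1.0]]
wrist_force: [-0.1, 0.2, -0.0]
gripper_width: 0.276
time_s: 4.63
tcp_pos: [0.3827, 0.2695, 0.1471]
ee_rot: [[-0.981, 0.195, 0.002], [0.195, 0.981, 0.004], [-0.002, 0.004, -1.0]]
wrist_force: [-0.8, 0.1, -1.3]
gripper_width: 0.27
```

```bash
python3 -m jog '{"rot":[[0,0,4.8],[0,0,4.8],[0,0,4.8],[0,0,4.8],[0,0,4.8],[0,0,4.8],[0,0,4.8],[0,0,4.8],[0,0,4.8],[0,0,4.8]],"delta_pos":[[10,-29,0],[10,-29,0],[10,-29,0],[10,-29,0],[10,-29,0],[10,-29,0],[10,-29,0],[10,-29,0],[10,-29,0],[10,-29,0]],"grip":[0,0,0,0,0,0,0,0,0,0]}'
python3 -m jog '{"rot":[[0,0,4.8],[0,0,4.8],[0,0,4.8],[0,0,4.8],[0,0,4.8],[0,0,4.8],[0,0,4.8],[0,0,4.8],[0,0,4.8],[0,0,4.8]],"delta_pos":[[10,-29,0],[10,-29,0],[10,-29,0],[10,-29,0],[10,-29,0],[10,-29,0],[10,-29,0],[10,-29,0],[10,-29,0],[10,-29,0]],"grip":[0,0,0,0,0,0,0,0,0,0]}'
python3 -m jog '{"rot":[[0,0,0],[0,0,0],[0,0,0],[0,0,0],[0,0,0],[0,0,0]],"delta_pos":[[0,0,-30],[0,0,-30],[0,0,0],[0,0,0],[0,0,0],[0,0,0]],"grip":[0,0,0,0,0,0]}'
```

```text
time_s: 5.47
tcp_pos: [0.4813, -0.0229, 0.1438]
ee_rot: [[-0.799, -0.601, -0.004], [-0.601, 0.799, -0.001], [0.003, 0.002, -1.0]]
wrist_force: [0.8, 0.8, -0.2]
gripper_width: 0.274
time_s: 6.3
tcp_pos: [0.5814, -0.3123, 0.1428]
ee_rot: [[-0.088, -0.996, -0.004], [-0.996, 0.088, 0.002], [-0.001, 0.004, -1.0]]
wrist_force: [0.4, 0.2, -0.7]
gripper_width: 0.27
time_s: 6.8
tcp_pos: [0.5834, -0.3112, 0.0873]
ee_rot: [[-0.09, -0.996, 0.003], [-0.996, 0.09, -0.001], [0.001, -0.003, -1.0]]
wrist_force: [-0.9, 0.2, -0.5]
gripper_width: 0.27
```

```bash
python3 -m jog '{"rot":[[0,0,0],[0,0,0],[0,0,0],[0,0,0],[0,0,0],[0,0,0]],"delta_pos":[[3,0,-20],[0,0,-15],[0,0,-9],[0,0,0],[0,0,0],[0,0,0]],"grip":[0,0,0,0,0,0]}'
python3 - <<'E'
from h import *
c=vision.capture("side"); cv2.imwrite("pics/s1.png",cv2.resize(c["frame"][80:180,270:430],None,fx=4,fy=4,interpolation=2)[:,:,::-1])
E
```

```text
time_s: 7.3
tcp_pos: [0.5863, -0.3114, 0.0432]
ee_rot: [[-0.091, -0.996, 0.002], [-0.996, 0.091, -0.001], [0.001, -0.003, -1.0]]
wrist_force: [-0.6, -0.9, -0.8]
gripper_width: 0.272
```

View pics/s1.png

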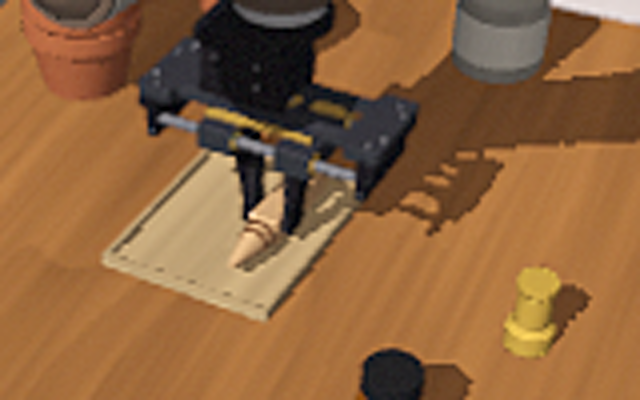

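The picture shows the large dibber held lengthwise inside the tray in its near half, just above the floor. I'll lower the last 4 mm and let go.

```bash
python3 -m jog '{"rot":[[0,0,0],[0,0,0],[0,0,0],[0,0,0]],"delta_pos":[[0,0,-2],[0,0,-2],[0,0,0],[0,0,0]],"grip":[0,0,0,0]}'
python3 -m jog '{"rot":[[0,0,0],[0,0,0],[0,0,0],[0,0,0],[0,0,0]],"delta_pos":[[0,0,0],[0,0,0],[0,0,0],[0,0,0],[0,0,0]],"grip":[50,50,50,50,50]}'
python3 -m jog '{"rot":[[0,0,0],[0,0,0],[0,0,0],[0,0,0],[0,0,0],[0,0,0]],"delta_pos":[[0,0,20],[0,0,30],[0,0,30],[0,0,30],[0,0,0],[0,0,0]],"grip":[50,60,70,70,70,70]}'
```

```text
time_s: 7.68
tcp_pos: [0.5861, -0.3114, 0.0395]
ee_rot: [[-0.091, -0.996, 0.002], [-0.996, 0.091, -0.001], [0.001, -0.002, -1.0]]
wrist_force: [-2.0, 1.9, 6.5]
gripper_width: 0.272
time_s: 8.1
tcp_pos: [0.5851, -0.3112, 0.0373]
ee_rot: [[-0.091, -0.996, -0.0], [-0.996, 0.091, 0.0], [-0.0, 0.0, -1.0]]
wrist_force: [-0.2, 0.5, -0.5]
gripper_width: 0.484
time_s: 8.6
tcp_pos: [0.5864, -0.3115, 0.15]
ee_rot: [[-0.091, -0.996, 0.005], [-0.996, 0.091, -0.001], [0.001, -0.005, -1.0]]
wrist_force: [-1.3, 0.4, -0.8]
gripper_width: 0.687
```

```bash
python3 -m jog '{"rot":[[0,0,-5.2],[0,0,-5.2],[0,0,-5.2],[0,0,-5.2],[0,0,-5.2],[0,0,-5.2],[0,0,-5.2],[0,0,-5.2],[0,0,-5.2],[0,0,-5.2]],"delta_pos":[[-8.5,25.5,0],[-8.5,25.5,0],[-8.5,25.5,0],[-8.5,25.5,0],[-8.5,25.5,0],[-8.5,25.5,0],[-8.5,25.5,0],[-8.5,25.5,0],[-8.5,25.5,0],[-8.5,25.5,0]],"grip":[70,70,70,70,70,70,70,70,70,70]}'
python3 -m jog '{"rot":[[0,0,-5.2],[0,0,-5.2],[0,0,-5.2],[0,0,-5.2],[0,0,-5.2],[0,0,-5.2],[0,0,-5.2],[0,0,-4.4],[0,0,0],[0,0,0]],"delta_pos":[[-8.5,25.5,0],[-8.5,25.5,0],[-8.5,25.5,0],[-8.5,25.5,0],[-8.5,25.5,0],[-8.5,25.5,0],[-8.5,25.5,0],[-8,25,-30],[0,0,-20],[0,0,0]],"grip":[70,70,70,70,70,70,70,70,70,70]}'
python3 -m jog '{"rot":[[0,0,0],[0,0,0],[0,0,0],[0,0,0]],"delta_pos":[[0,0,0],[0,0,0],[0,0,0],[0,0,0]],"grip":[70,70,70,70]}'
```

```text
time_s: 9.43
tcp_pos: [0.4987, -0.0552, 0.146]
ee_rot: [[-0.844, -0.537, -0.003], [-0.537, 0.844, -0.0], [0.003, 0.001, -1.0]]
wrist_force: [1.5, 0.4, 0.1]
gripper_width: 0.7
time_s: 10.27
tcp_pos: [0.4292, 0.1463, 0.0933]
ee_rot: [[-0.99, 0.139, -0.009], [0.139, 0.99, -0.006], [0.008, -0.007, -1.0]]
wrist_force: [-0.5, -1.2, -0.6]
gripper_width: 0.694
time_s: 10.6
tcp_pos: [0.4335, 0.1471, 0.0985]
ee_rot: [[-0.99, 0.141, 0.002], [0.141, 0.99, 0.001], [-0.001, 0.001, -1.0]]
wrist_force: [0.3, 0.0, -0.2]
gripper_width: 0.702
```

```bash
python3 - <<'E'
from h import *
c=vision.capture("top"); cv2.imwrite("pics/t1.png",cv2.resize(c["frame"][120:320,140:540],None,fx=2,fy=2,interpolation=2)[:,:,::-1])
E
```

```text
(no output)
```

View pics/t1.png

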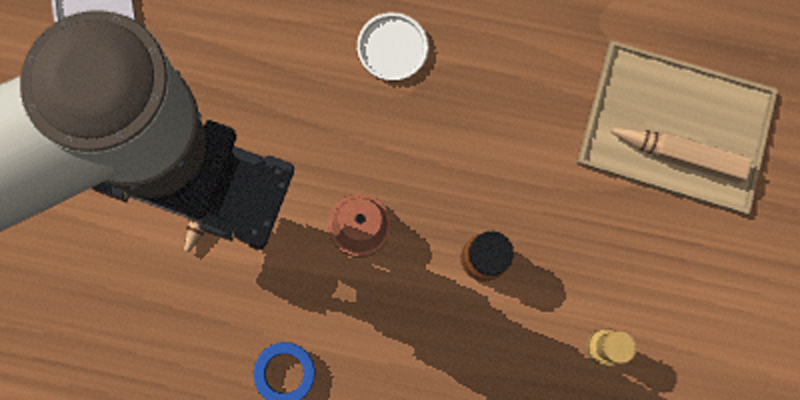

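The top picture shows the large dibber lying lengthwise in the tray, handle end ≈ (752,172) in the crop. The pot, jar and nozzle are untouched and the gripper is over the small dibber. Going down to grip it.

```bash
python3 -m jog '{"rot":[[0,0,0],[0,0,0],[0,0,0],[0,0,0],[0,0,0]],"delta_pos":[[0,0,-25],[0,0,-20],[0,0,-15],[0,0,-5],[0,0,0]],"grip":[70,70,70,70,60]}'
python3 -m jog '{"rot":[[0,0,0],[0,0,0],[0,0,0],[0,0,0],[0,0,0],[0,0,0],[0,0,0],[0,0,0],[0,0,0],[0,0,0]],"delta_pos":[[0,0,0],[0,0,0],[0,0,0],[0,0,0],[0,0,0],[0,0,0],[0,0,0],[0,0,0],[0,0,0],[0,0,0]],"grip":[0,0,0,0,0,0,0,0,0,0]}'
python3 -m jog '{"rot":[[0,0,0],[0,0,0],[0,0,0],[0,0,0],[0,0,0],[0,0,0]],"delta_pos":[[0,0,20],[0,0,30],[0,0,30],[0,0,30],[0,0,0],[0,0,0]],"grip":[0,0,0,0,0,0]}'
```

```text
time_s: 11.07
tcp_pos: [0.4325, 0.1467, 0.0319]
ee_rot: [[-0.99, 0.141, -0.002], [0.141, 0.99, -0.001], [0.001, -0.001, -1.0]]
wrist_force: [-0.3, 0.0, 0.3]
gripper_width: 0.676
time_s: 11.9
tcp_pos: [0.4329, 0.1474, 0.0329]
ee_rot: [[-0.99, 0.14, 0.0], [0.14, 0.99, 0.0], [-0.0, 0.0, -1.0]]
wrist_force: [-1.0, -1.0, 4.9]
gripper_width: 0.228
time_s: 12.4
tcp_pos: [0.4334, 0.1479, 0.1438]
ee_rot: [[-0.99, 0.14, 0.003], [0.14, 0.99, 0.003], [-0.003, 0.003, -1.0]]
wrist_force: [-0.8, -0.5, -1.8]
gripper_width: 0.225
```

```bash
python3 -m jog '{"rot":[[0,0,4.9],[0,0,4.9],[0,0,4.9],[0,0,4.9],[0,0,4.9],[0,0,4.9],[0,0,4.9],[0,0,4.9],[0,0,4.9],[0,0,4.9]],"delta_pos":[[11,-24.5,0],[11,-24.5,0],[11,-24.5,0],[11,-24.5,0],[11,-24.5,0],[11,-24.5,0],[11,-24.5,0],[11,-24.5,0],[11,-24.5,0],[11,-24.5,0]],"grip":[0,0,0,0,0,0,0,0,0,0]}'
python3 -m jog '{"rot":[[0,0,4.9],[0,0,4.9],[0,0,4.9],[0,0,4.9],[0,0,4.9],[0,0,4.9],[0,0,4.9],[0,0,4.9],[0,0,4.5],[0,0,0]],"delta_pos":[[11,-24.5,0],[11,-24.5,0],[11,-24.5,0],[11,-24.5,0],[11,-24.5,0],[11,-24.5,0],[11,-24.5,0],[11,-24.5,0],[11,-23,0],[0,0,-30]],"grip":[0,0,0,0,0,0,0,0,0,0]}'
python3 -m jog '{"rot":[[0,0,0],[0,0,0],[0,0,0],[0,0,0],[0,0,0]],"delta_pos":[[0,0,-30],[0,0,0],[0,0,0],[0,0,0],[0,0,0]],"grip":[0,0,0,0,0]}'
```

```text
time_s: 13.23
tcp_pos: [0.542, -0.099, 0.1402]
ee_rot: [[-0.753, -0.658, -0.004], [-0.658, 0.753, 0.0], [0.003, 0.003, -1.0]]
wrist_force: [0.5, 0.5, 0.2]
gripper_width: 0.222
time_s: 14.07
tcp_pos: [0.646, -0.3222, 0.1157]
ee_rot: [[-0.092, -0.996, 0.01], [-0.996, 0.092, -0.006], [0.005, -0.011, -1.0]]
wrist_force: [1.9, 0.1, 2.6]
gripper_width: 0.228
time_s: 14.48
tcp_pos: [0.643, -0.3168, 0.0845]
ee_rot: [[-0.092, -0.996, 0.003], [-0.996, 0.092, -0.001], [0.001, -0.003, -1.0]]
wrist_force: [0.2, 0.3, -0.4]
gripper_width: 0.226
```

```bash
python3 -m jog '{"rot":[[0,0,0],[0,0,0],[0,0,0],[0,0,0],[0,0,0],[0,0,0],[0,0,0],[0,0,0]],"delta_pos":[[0,0,-20],[0,0,-15],[0,0,-7],[0,0,-2],[0,0,-2],[0,0,-1.5],[0,0,0],[0,0,0]],"grip":[0,0,0,0,0,0,0,0]}'
python3 -m jog '{"rot":[[0,0,0],[0,0,0],[0,0,0],[0,0,0],[0,0,0]],"delta_pos":[[0,0,0],[0,0,0],[0,0,0],[0,0,0],[0,0,0]],"grip":[40,40,40,40,40]}'
python3 -m jog '{"rot":[[0,0,0],[0,0,0],[0,0,0],[0,0,0],[0,0,0],[0,0,0]],"delta_pos":[[0,0,20],[0,0,30],[0,0,30],[0,0,30],[0,0,0],[0,0,0]],"grip":[40,60,80,95,95,95]}'
```

```text
time_s: 15.15
tcp_pos: [0.6427, -0.3169, 0.0369]
ee_rot: [[-0.093, -0.996, 0.003], [-0.996, 0.093, -0.001], [0.001, -0.003, -1.0]]
wrist_force: [-0.4, -0.3, 4.4]
gripper_width: 0.224
time_s: 15.57
tcp_pos: [0.6416, -0.3167, 0.0347]
ee_rot: [[-0.093, -0.996, -0.001], [-0.996, 0.093, 0.0], [-0.0, 0.001, -1.0]]
wrist_force: [-0.5, 0.6, 0.7]
gripper_width: 0.392
time_s: 16.07
tcp_pos: [0.6429, -0.3171, 0.1479]
ee_rot: [[-0.093, -0.996, 0.005], [-0.996, 0.093, -0.001], [0.001, -0.005, -1.0]]
wrist_force: [-0.0, 0.6, -0.8]
gripper_width: 0.692
```

```bash
python3 -m jog '{"rot":[[0,0,0],[0,0,0],[0,0,0],[0,0,0],[0,0,0],[0,0,0],[0,0,0],[0,0,0],[0,0,0],[0,0,0]],"delta_pos":[[-26,22,0],[-26,22,0],[-26,22,0],[-26,22,0],[-26,22,0],[-26,22,0],[-26,22,0],[-25,23,0],[0,0,0],[0,0,0]],"grip":[100,100,100,100,100,100,100,100,100,100]}'
python3 -m jog '{"rot":[[0,0,0],[0,0,0],[0,0,0]],"delta_pos":[[0,0,-10],[0,0,0],[0,0,0]],"grip":[100,100,100]}'
python3 - <<'E'
from h import *
c=vision.capture("top"); cv2.imwrite("pics/t2.png",cv2.resize(c["frame"][120:320,340:540],None,fx=3,fy=3,interpolation=2)[:,:,::-1])
c=vision.capture("side"); a=c["frame"].copy(); cv2.imwrite("pics/s2.png",cv2.resize(a[90:220,280:430],None,fx=4,fy=4,interpolation=2)[:,:,::-1])
E
```

```text
time_s: 16.9
tcp_pos: [0.433, -0.1389, 0.1445]
ee_rot: [[-0.091, -0.996, -0.002], [-0.996, 0.091, 0.0], [0.0, 0.002, -1.0]]
wrist_force: [0.7, 1.0, 0.8]
gripper_width: 1.004
time_s: 17.15
tcp_pos: [0.435, -0.1401, 0.1343]
ee_rot: [[-0.094, -0.996, -0.002], [-0.996, 0.094, -0.0], [0.0, 0.002, -1.0]]
wrist_force: [0.1, -0.1, -0.3]
gripper_width: 0.998
```

View pics/s2.png

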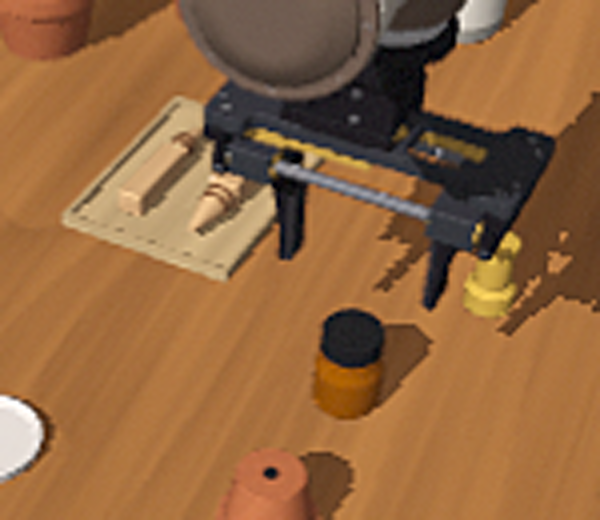

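The side picture shows both dibbers flat and side by side in the tray, with the open fingers straddling the jar. I'll go down and grip it.

```bash
python3 -m jog '{"rot":[[0,0,0],[0,0,0],[0,0,0],[0,0,0],[0,0,0],[0,0,0]],"delta_pos":[[0,0,-25],[0,0,-25],[0,0,-25],[0,0,-18],[0,0,0],[0,0,0]],"grip":[100,100,100,100,100,100]}'
python3 -m jog '{"rot":[[0,0,0],[0,0,0],[0,0,0],[0,0,0],[0,0,0],[0,0,0],[0,0,0],[0,0,0],[0,0,0],[0,0,0]],"delta_pos":[[0,0,0],[0,0,0],[0,0,0],[0,0,0],[0,0,0],[0,0,0],[0,0,0],[0,0,0],[0,0,0],[0,0,0]],"grip":[0,0,0,0,0,0,0,0,0,0]}'
python3 -m jog '{"rot":[[0,0,0],[0,0,0],[0,0,0],[0,0,0],[0,0,0],[0,0,0],[0,0,0]],"delta_pos":[[0,0,10],[0,0,20],[0,0,25],[0,0,25],[0,0,20],[0,0,0],[0,0,0]],"grip":[0,0,0,0,0,0,0]}'
```

```text
time_s: 17.75
tcp_pos: [0.4348, -0.14, 0.0416]
ee_rot: [[-0.093, -0.996, -0.002], [-0.996, 0.093, -0.0], [0.001, 0.002, -1.0]]
wrist_force: [0.6, 0.8, -0.2]
gripper_width: 1.006
time_s: 18.58
tcp_pos: [0.4351, -0.1397, 0.0423]
ee_rot: [[-0.093, -0.996, 0.001], [-0.996, 0.093, -0.0], [-0.0, -0.001, -1.0]]
wrist_force: [0.4, 0.1, 2.5]
gripper_width: 0.516
time_s: 19.17
tcp_pos: [0.4348, -0.1395, 0.1425]
ee_rot: [[-0.094, -0.996, 0.002], [-0.996, 0.094, 0.001], [-0.001, -0.002, -1.0]]
wrist_force: [-0.5, 0.4, -1.5]
gripper_width: 0.516
```

```bash
python3 -m jog '{"rot":[[0,0,0],[0,0,0],[0,0,0],[0,0,0],[0,0,0],[0,0,0],[0,0,0],[0,0,0],[0,0,0],[0,0,0]],"delta_pos":[[5,14,0],[10,28,0],[10,28,0],[10,28,0],[10,28,0],[10,28,0],[10,28,0],[10,28,0],[10,28,0],[10,28,0]],"grip":[0,0,0,0,0,0,0,0,0,0]}'
python3 -m jog '{"rot":[[0,0,0],[0,0,0],[0,0,0],[0,0,0],[0,0,0],[0,0,0],[0,0,0],[0,0,0],[0,0,0],[0,0,0]],"delta_pos":[[10,28,0],[10,28,0],[10,28,0],[10,28,0],[10,28,0],[10,28,0],[8,14,0],[0,0,-20],[0,0,-20],[0,0,0]],"grip":[0,0,0,0,0,0,0,0,0,0]}'
python3 -m jog '{"rot":[[0,0,0],[0,0,0],[0,0,0],[0,0,0]],"delta_pos":[[0,0,-20],[0,0,0],[0,0,0],[0,0,0]],"grip":[0,0,0,0]}'
python3 - <<'E'
from h import *
c=vision.capture("side"); cv2.imwrite("pics/s3.png",cv2.resize(c["frame"][210:370,150:350],None,fx=3,fy=3,interpolation=2)[:,:,::-1])
E
```

```text
time_s: 20.0
tcp_pos: [0.5287, 0.1273, 0.1397]
ee_rot: [[-0.093, -0.996, -0.004], [-0.996, 0.093, -0.002], [0.002, 0.004, -1.0]]
wrist_force: [-1.1, -0.7, -1.3]
gripper_width: 0.516
time_s: 20.83
tcp_pos: [0.594, 0.3063, 0.0944]
ee_rot: [[-0.094, -0.995, -0.012], [-0.996, 0.094, -0.007], [0.008, 0.011, -1.0]]
wrist_force: [-1.0, 0.1, -3.6]
gripper_width: 0.516
time_s: 21.17
tcp_pos: [0.598, 0.3082, 0.0825]
ee_rot: [[-0.093, -0.996, 0.0], [-0.996, 0.093, -0.0], [0.0, -0.0, -1.0]]
wrist_force: [-0.0, -0.1, -0.9]
gripper_width: 0.515
```

View pics/s3.png

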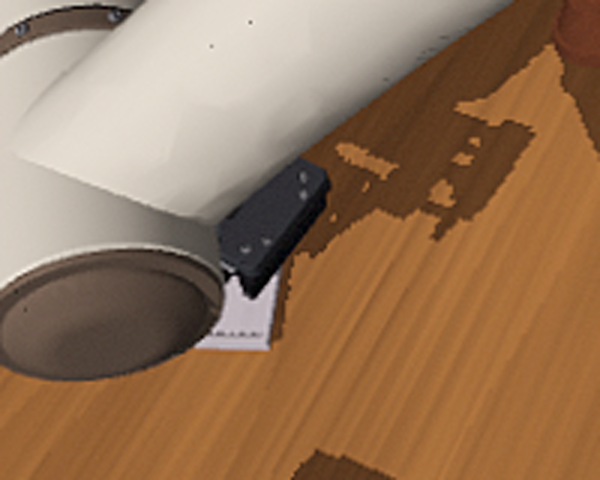

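The arm hides the jar in this view. The measured position (598,308) matches the tray centre, so I'll lower it slowly, watching the force.

```bash
python3 -m jog '{"rot":[[0,0,0],[0,0,0],[0,0,0],[0,0,0],[0,0,0],[0,0,0],[0,0,0]],"delta_pos":[[0,0,-15],[0,0,-10],[0,0,-5],[0,0,-3],[0,0,-1],[0,0,0],[0,0,0]],"grip":[0,0,0,0,0,0,0]}'
python3 -m jog '{"rot":[[0,0,0],[0,0,0],[0,0,0],[0,0,0],[0,0,0]],"delta_pos":[[0,0,-1],[0,0,-1],[0,0,0],[0,0,0],[0,0,0]],"grip":[0,0,0,0,0]}'
```

```text
time_s: 21.8
tcp_pos: [0.5981, 0.3085, 0.0486]
ee_rot: [[-0.093, -0.996, 0.001], [-0.996, 0.093, 0.0], [-0.0, -0.001, -1.0]]
wrist_force: [-0.3, 0.5, -1.4]
gripper_width: 0.516
time_s: 22.22
tcp_pos: [0.598, 0.3085, 0.0464]
ee_rot: [[-0.093, -0.996, 0.001], [-0.996, 0.093, 0.0], [-0.0, -0.001, -1.0]]
wrist_force: [0.3, 0.1, -0.2]
gripper_width: 0.516
```

```bash
python3 -m jog '{"rot":[[0,0,0],[0,0,0],[0,0,0],[0,0,0]],"delta_pos":[[0,0,-0.8],[0,0,0],[0,0,0],[0,0,0]],"grip":[0,0,0,0]}'
python3 -m jog '{"rot":[[0,0,0],[0,0,0],[0,0,0],[0,0,0]],"delta_pos":[[0,0,0],[0,0,0],[0,0,0],[0,0,0]],"grip":[55,60,70,80]}'
python3 -m jog '{"rot":[[0,0,0],[0,0,0],[0,0,0],[0,0,0],[0,0,0],[0,0,0],[0,0,0],[0,0,0],[0,0,0]],"delta_pos":[[0,0,0],[0,0,0],[0,0,10],[0,0,20],[0,0,25],[0,0,25],[0,0,20],[0,0,0],[0,0,0]],"grip":[80,80,80,80,80,80,80,80,80]}'
```

```text
time_s: 22.55
tcp_pos: [0.598, 0.3085, 0.0464]
ee_rot: [[-0.093, -0.996, 0.001], [-0.996, 0.093, 0.0], [-0.001, -0.001, -1.0]]
wrist_force: [-1.6, 0.3, 5.4]
gripper_width: 0.516
time_s: 22.88
tcp_pos: [0.5976, 0.3081, 0.0448]
ee_rot: [[-0.093, -0.996, -0.001], [-0.996, 0.093, -0.0], [0.0, 0.0, -1.0]]
wrist_force: [0.7, -0.0, -0.4]
gripper_width: 0.674
time_s: 23.63
tcp_pos: [0.5984, 0.3089, 0.1477]
ee_rot: [[-0.093, -0.996, 0.003], [-0.996, 0.093, 0.003], [-0.003, -0.003, -1.0]]
wrist_force: [-0.6, 0.4, -0.8]
gripper_width: 0.8
```

```bash
python3 -m jog '{"rot":[[0,0,0],[0,0,0],[0,0,0],[0,0,0],[0,0,0],[0,0,0],[0,0,0],[0,0,0],[0,0,0],[0,0,0]],"delta_pos":[[-13,-34,0],[-13,-34,0],[-13,-34,0],[-13,-34,0],[-13,-34,0],[-13,-34,0],[-13,-34,0],[-13,-34,0],[-13,-34,0],[-13,-34,0]],"grip":[80,80,80,80,80,80,80,80,80,80]}'
python3 -m jog '{"rot":[[0,0,0],[0,0,0],[0,0,0],[0,0,0],[0,0,0],[0,0,0],[0,0,0],[0,0,0],[0,0,0],[0,0,0]],"delta_pos":[[-13,-34,0],[-13,-34,0],[-13,-34,0],[-13,-34,0],[-13,-34,0],[-14,-34,0],[-14,-38,0],[0,0,-10],[0,0,0],[0,0,0]],"grip":[80,80,80,80,80,80,80,80,80,80]}'
python3 - <<'E'
from h import *
T=vision.capture("top"); S=vision.capture("side")
a=cv2.resize(T["frame"][100:320,150:520],None,fx=2,fy=2,interpolation=2)
s=S["frame"].copy()
for p in((.3745,-.2735,.056),(.3745,-.2735,.0)):
    u=proj(S,p)[0]; cv2.drawMarker(s,tuple(int(round(v)) for v in u),(255,0,255),0,5,1)
b=cv2.resize(s[100:200,360:460],None,fx=4,fy=4,interpolation=2)
b2=cv2.resize(s[240:340,150:370],None,fx=1.8,fy=1.8,interpolation=2)
cv2.imwrite("pics/t4.png",a[:,:,::-1]);
w=np.zeros((400,800,3),np.uint8); w[:400,:400]=b; w[:b2.shape[0],400:400+min(396,b2.shape[1])]=b2[:,:396]; cv2.imwrite("pics/s4.png",w[:,:,::-1])
E
```

```text
time_s: 24.47
tcp_pos: [0.466, -0.0333, 0.1445]
ee_rot: [[-0.093, -0.996, -0.002], [-0.996, 0.093, -0.0], [0.001, 0.002, -1.0]]
wrist_force: [0.1, 0.2, -0.1]
gripper_width: 0.803
time_s: 25.3
tcp_pos: [0.3736, -0.2736, 0.1343]
ee_rot: [[-0.094, -0.996, -0.003], [-0.996, 0.094, 0.001], [-0.001, 0.003, -1.0]]
wrist_force: [-0.3, -0.2, -0.5]
gripper_width: 0.799
```

View pics/s4.png

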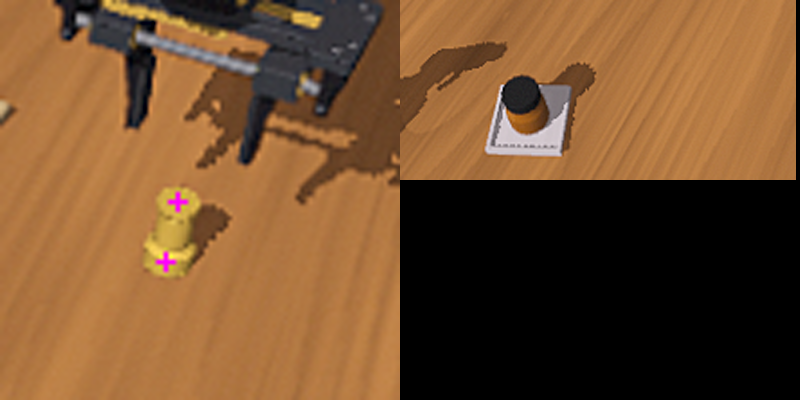

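The side view shows the jar upright inside its tray, and the nozzle markers are centred on its rim and base, so its position is confirmed. Gripping the nozzle.

```bash
python3 -m jog '{"rot":[[0,0,0],[0,0,0],[0,0,0],[0,0,0],[0,0,0],[0,0,0]],"delta_pos":[[0,0,-25],[0,0,-25],[0,0,-20],[0,0,-15],[0,0,0],[0,0,0]],"grip":[80,80,80,80,70,60]}'
python3 -m jog '{"rot":[[0,0,0],[0,0,0],[0,0,0],[0,0,0],[0,0,0],[0,0,0],[0,0,0],[0,0,0]],"delta_pos":[[0,0,0],[0,0,0],[0,0,0],[0,0,0],[0,0,0],[0,0,0],[0,0,0],[0,0,0]],"grip":[0,0,0,0,0,0,0,0]}'
python3 -m jog '{"rot":[[0,0,0],[0,0,0],[0,0,0],[0,0,0],[0,0,0],[0,0,0],[0,0,0],[0,0,0],[0,0,0]],"delta_pos":[[0,0,0],[0,0,0],[0,0,10],[0,0,20],[0,0,25],[0,0,25],[0,0,20],[0,0,0],[0,0,0]],"grip":[0,0,0,0,0,0,0,0,0]}'
python3 - <<'E'
from h import *
S=vision.capture("side")["frame"]; cv2.imwrite("pics/s5.png",cv2.resize(S[50:200,360:500],None,fx=4,fy=4,interpolation=2)[:,:,::-1])
E
```

```text
time_s: 25.9
tcp_pos: [0.3753, -0.2728, 0.0502]
ee_rot: [[-0.09, -0.996, -0.001], [-0.996, 0.09, 0.0], [-0.0, 0.001, -1.0]]
wrist_force: [-0.4, 0.2, 0.8]
gripper_width: 0.717
time_s: 26.57
tcp_pos: [0.375, -0.2738, 0.0508]
ee_rot: [[-0.093, -0.996, 0.001], [-0.996, 0.093, -0.0], [0.0, -0.001, -1.0]]
wrist_force: [-1.5, 0.4, 5.5]
gripper_width: 0.308
time_s: 27.32
tcp_pos: [0.375, -0.2737, 0.1508]
ee_rot: [[-0.094, -0.996, 0.002], [-0.996, 0.094, -0.0], [-0.0, -0.002, -1.0]]
wrist_force: [-0.8, 1.5, -1.4]
gripper_width: 0.304
```

View pics/s5.png

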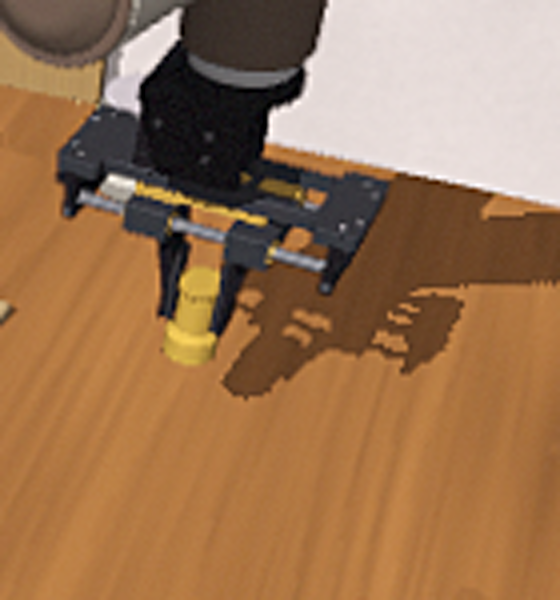

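The picture shows the nozzle lifted and upright between the fingers, with an opening of 26.5 mm, i.e. on the barrel. Carrying it to the saucer at (638,−6.5).

```bash
python3 -m jog '{"rot":[[0,0,0],[0,0,0],[0,0,0],[0,0,0],[0,0,0],[0,0,0],[0,0,0],[0,0,0],[0,0,0],[0,0,0]],"delta_pos":[[11,11,0],[20,20,0],[20,20,0],[20,20,0],[20,20,0],[20,20,0],[20,20,0],[20,20,0],[20,20,0],[20,20,0]],"grip":[0,0,0,0,0,0,0,0,0,0]}'
python3 -m jog '{"rot":[[0,0,0],[0,0,0],[0,0,0],[0,0,0],[0,0,0],[0,0,0],[0,0,0],[0,0,0],[0,0,0],[0,0,0]],"delta_pos":[[20,20,0],[20,20,0],[20,20,0],[12,16,0],[0,0,-20],[0,0,-20],[0,0,-20],[0,0,0],[0,0,0],[0,0,0]],"grip":[0,0,0,0,0,0,0,0,0,0]}'
python3 - <<'E'
from h import *
S=vision.capture("side")["frame"]; cv2.imwrite("pics/s6.png",cv2.resize(S[130:240,220:360],None,fx=4,fy=4,interpolation=2)[:,:,::-1])
E
```

```text
time_s: 28.2
tcp_pos: [0.5654, -0.0816, 0.1478]
ee_rot: [[-0.093, -0.996, -0.005], [-0.996, 0.093, -0.0], [0.001, 0.005, -1.0]]
wrist_force: [0.3, -0.2, -1.0]
gripper_width: 0.307
time_s: 29.03
tcp_pos: [0.638, -0.0069, 0.0901]
ee_rot: [[-0.093, -0.996, -0.0], [-0.996, 0.093, -0.001], [0.001, 0.0, -1.0]]
wrist_force: [0.4, 0.2, -0.7]
gripper_width: 0.302
```

View pics/s6.png

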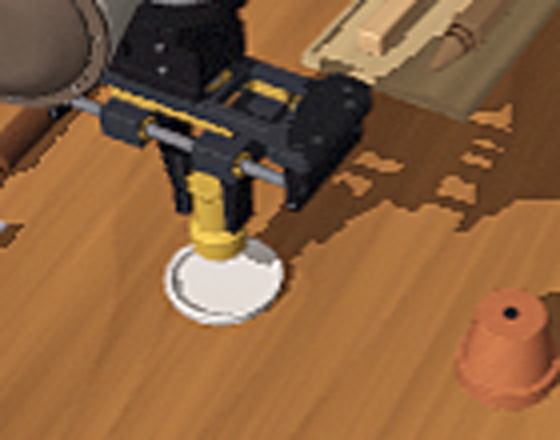

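The nozzle hangs upright over the saucer. Lowering it slowly.

```bash
python3 -m jog '{"rot":[[0,0,0],[0,0,0],[0,0,0],[0,0,0],[0,0,0],[0,0,0],[0,0,0],[0,0,0]],"delta_pos":[[0,0,-15],[0,0,-10],[0,0,-5],[0,0,-2],[0,0,-1.5],[0,0,-1],[0,0,0],[0,0,0]],"grip":[0,0,0,0,0,0,0,0]}'
python3 -m jog '{"rot":[[0,0,0],[0,0,0],[0,0,0],[0,0,0]],"delta_pos":[[0,0,-0.7],[0,0,-0.6],[0,0,0],[0,0,0]],"grip":[0,0,0,0]}'
```

```text
time_s: 29.75
tcp_pos: [0.6381, -0.0067, 0.0562]
ee_rot: [[-0.093, -0.996, 0.001], [-0.996, 0.093, 0.0], [-0.0, -0.001, -1.0]]
wrist_force: [-0.1, 0.9, -0.4]
gripper_width: 0.312
time_s: 30.08
tcp_pos: [0.638, -0.0067, 0.0549]
ee_rot: [[-0.093, -0.996, 0.001], [-0.996, 0.093, 0.0], [-0.0, -0.001, -1.0]]
wrist_force: [0.6, -0.5, 1.1]
gripper_width: 0.309
```

```bash
python3 -m jog '{"rot":[[0,0,0],[0,0,0],[0,0,0]],"delta_pos":[[0,0,-0.7],[0,0,0],[0,0,0]],"grip":[0,0,0]}'
python3 -m jog '{"rot":[[0,0,0],[0,0,0],[0,0,0],[0,0,0],[0,0,0],[0,0,0],[0,0,0],[0,0,0]],"delta_pos":[[0,0,0],[0,0,0],[0,0,0],[0,0,0],[0,0,0],[0,0,0],[0,0,0],[0,0,0]],"grip":[35,40,50,60,70,75,75,75]}'
python3 -m jog '{"rot":[[0,0,0],[0,0,0],[0,0,0],[0,0,0],[0,0,0],[0,0,0],[0,0,0],[0,0,0],[0,0,0],[0,0,0]],"delta_pos":[[0,0,10],[0,0,20],[0,0,25],[0,0,25],[0,0,25],[0,0,25],[-20,-25,0],[-20,-25,0],[-20,-25,0],[-20,-25,0]],"grip":[75,75,75,75,75,75,75,75,75,75]}'
python3 -m jog '{"rot":[[0,0,0],[0,0,0],[0,0,0],[0,0,0],[0,0,0],[0,0,0],[0,0,0],[0,0,0],[0,0,0],[0,0,0]],"delta_pos":[[-20,-30,10],[-20,-30,10],[-20,-30,10],[-20,-30,0],[-10,-30,0],[0,-30,0],[0,-30,0],[0,-30,0],[0,-30,0],[0,0,0]],"grip":[75,75,75,75,75,75,75,75,75,75]}'
python3 - <<'E'
from h import *
c=vision.capture("top"); f=c["frame"]; cv2.imwrite("pics/t7.png",cv2.resize(f[90:320,150:550],None,fx=2,fy=2,interpolation=2)[:,:,::-1])
S=vision.capture("side")["frame"]; cv2.imwrite("pics/s7.png",cv2.resize(S[90:340,180:440],None,fx=2.4,fy=2.4,interpolation=2)[:,:,::-1])
E
```

```text
time_s: 30.33
tcp_pos: [0.6381, -0.0066, 0.0548]
ee_rot: [[-0.093, -0.996, 0.001], [-0.996, 0.093, -0.0], [-0.0, -0.001, -1.0]]
wrist_force: [-1.8, -0.5, 5.4]
gripper_width: 0.31
time_s: 31.0
tcp_pos: [0.6377, -0.0067, 0.0536]
ee_rot: [[-0.093, -0.996, -0.0], [-0.996, 0.093, -0.0], [0.0, 0.0, -1.0]]
wrist_force: [-0.1, 0.3, -0.7]
gripper_width: 0.725
time_s: 31.83
tcp_pos: [0.5568, -0.1075, 0.1848]
ee_rot: [[-0.092, -0.996, 0.001], [-0.996, 0.092, 0.0], [-0.0, -0.001, -1.0]]
wrist_force: [1.3, 0.5, 0.4]
gripper_width: 0.746
time_s: 32.67
tcp_pos: [0.4675, -0.3809, 0.2142]
ee_rot: [[-0.097, -0.995, 0.001], [-0.995, 0.097, -0.002], [0.002, -0.001, -1.0]]
wrist_force: [1.2, -0.3, -0.3]
gripper_width: 0.751
```

View pics/t7.png

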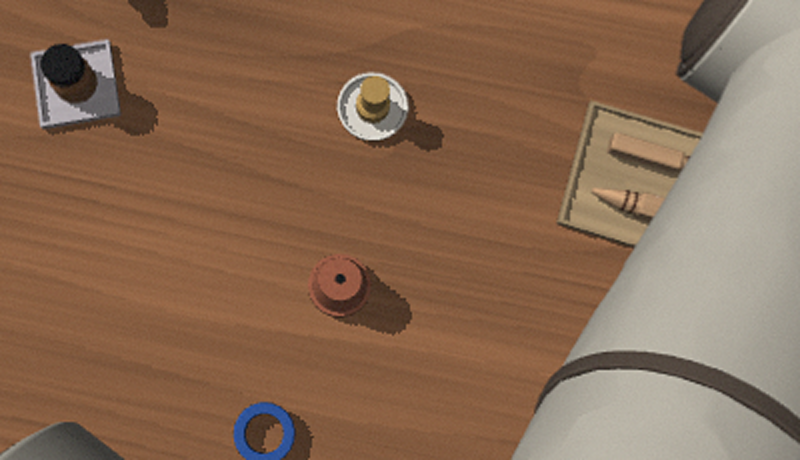

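View pics/s7.png

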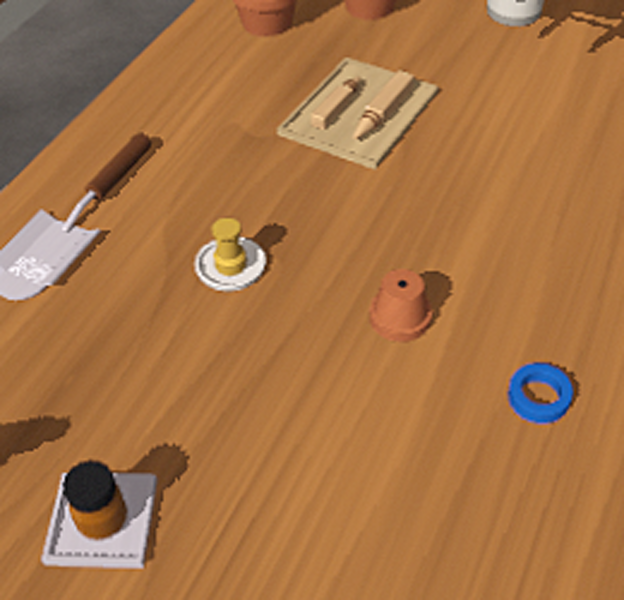

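Both views show the jar, nozzle and dibbers each inside its own tray, with the pot unmoved. The large dibber's handle end looks closest to a wall, so I'll check that with numbers.

```bash
python3 - <<'E'
from h import *
T=vision.capture("top"); S=vision.capture("side")
a=np.radians(84.4); ey=np.array([np.cos(a),np.sin(a)]); ex=np.array([np.sin(a),-np.cos(a)])
def tr(n,P): d=P[0,:2]*1000-[615.1,-313.3]; print(n,"tray x %.1f y %.1f"%(d@ex,d@ey))
tr("L tip top",cast(T,[[446,185.5]],.016)); tr("L end top",cast(T,[[516,206]],.028))
tr("L tip side",cast(S,[[180+361/2.4,90+138/2.4]],.016)); tr("L end side",cast(S,[[180+405/2.4,90+73/2.4]],.028))
tr("S end side",cast(S,[[180+320/2.4,90+118/2.4]],.024)); tr("S tip side",cast(S,[[180+362/2.4,90+81/2.4]],.014))
f=T["frame"];h=cv2.cvtColor(f,cv2.COLOR_RGB2HSV);print("pot",rect_world(T,grab(f,(298,211,40,44)),.03))
E
```

```text
L tip top tray x -29.2 y 63.9
L end top tray x -31.9 y -77.8
L tip side tray x -39.1 y 62.1
L end side tray x -33.0 y -70.8
S end side tray x 19.1 y 60.7
S tip side tray x 16.7 y -45.6
pot ((447.5382080078125, -10.26365852355957), (43.13704299926758, 42.602806091308594), 20.92582893371582)
```

```bash
python3 -c "
from station import finish_job
print(finish_job())"
```

```text
the job is handed in; nothing more can be done
None
```

The shelf is tidied and the job is handed in at about 33 s. I placed the large dibber first, then the small dibber, the jar and the nozzle. Each was lowered until it touched the tray floor (about 4 to 6 N) before I opened the fingers, so the jar was not dropped.

**Last checks (top and side views):**
- **Dibbers:** both lie flat, lengthwise and side by side in the plywood tray. The large one spans about −78 to +64 mm of the ±85 mm inside length, so it sits off-centre but clear of the end wall by about 7 mm.
- **Jar and nozzle:** the jar stands upright in the square tray and the nozzle upright in the saucer, near the middle of each.
- **Pot:** it is within about 1 mm of where it started.

**What was unclear:**
- The two views disagree by up to about 10 mm on where the dibbers' ends lie, because I read those pixels by eye. Either reading puts them inside the tray.
- In the final top view the arm hid part of the dibber tray, so the small dibber's final check rests on the side view. The large dibber's top-view numbers come from an earlier picture.
- The arm blocked the one picture taken while lowering the jar. I relied on position and force there, and later pictures confirmed it.

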